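# Sort the fittings on the welding bench

### The job

Tidy the mixed fittings on the welding bench into the parts trays: both copper pipe couplings into the blue tray, both hexagonal steel long nuts into the red tray, and the brass torch nozzle into the green tray. Stand every piece upright on the floor of its tray, wholly inside the walls, and let it go. Leave the tape measure and the orange welding magnet where they are.

Things in the scene. Friction and masses are not known exactly. Their poses are not given: they have to be found in the camera images.
- coupling_long: Slim copper pipe coupling: plain open copper-coloured tube, outer diameter 32, bore 26, height 64 mm, about 0.08 kg. It stands upright on the bench at the start. Origin: centre of the underside; z along its axis, up.
- coupling_wide: Wide copper pipe coupling: plain open copper-coloured tube, outer diameter 42, bore 36, height 42 mm, about 0.08 kg. It stands upright on the bench at the start. Origin: centre of the underside; z along its axis, up.
- nut_big: Big long nut: silver-grey hexagonal steel sleeve with a through hole, 40 mm across flats (46 across corners), height 56 mm, about 0.28 kg. It stands upright on the bench at the start. Origin: centre of the underside; z along its axis, up. The x axis is square to one flat; flats face every 60 degrees about z.
- nut_small: Small long nut: silver-grey hexagonal steel sleeve with a through hole, 30 mm across flats (35 across corners), height 42 mm, about 0.12 kg. It stands upright on the bench at the start. Origin: centre of the underside; z along its axis, up. The x axis is square to one flat; flats face every 60 degrees about z.
- nozzle: Brass torch nozzle: solid, brass-yellow, a cylinder of diameter 32 from the foot up to 40 mm, then tapering to a 12 to 16 mm thick snout; total height 66 mm, about 0.25 kg; a thin dark ring near the foot. Grip it on the cylinder. It stands upright on the bench at the start. Origin: centre of the underside; z along its axis, up.
- tray_blue: Blue magnetic parts tray, held fast to the bench (it does not move). Open-topped, 90 (its x) x 130 (its y) x 18 mm high outside, walls and floor 3 mm thick, so 84 x 124 mm inside. Origin: centre of the underside, on the bench (z = 0); its floor is 3 mm above that. z up.
- tray_red: Red magnetic parts tray, held fast to the bench (it does not move). Open-topped, 90 (its x) x 130 (its y) x 18 mm high outside, walls and floor 3 mm thick, so 84 x 124 mm inside. Origin: centre of the underside, on the bench (z = 0); its floor is 3 mm above that. z up.
- tray_green: Green magnetic parts tray, held fast to the bench (it does not move). Open-topped, 90 (its x) x 130 (its y) x 18 mm high outside, walls and floor 3 mm thick, so 84 x 124 mm inside. Origin: centre of the underside, on the bench (z = 0); its floor is 3 mm above that. z up.
- tape_measure: Bystander among the parts: loose yellow tape measure with black round sides, 62 (its x) x 36 (its y) x 58 mm high, 0.3 kg. A steel end hook sticks out up to 8 mm at its -x end. Origin: centre of the underside; z up.
- magnet_square: Bystander among the parts: loose orange right-angled triangular welding magnet with a steel strip across its long side, lying flat, about 70 x 70 x 15 mm, 0.25 kg. Its two orange legs lie along its own x and y, the corner towards -x, -y. Origin: on the underside, near the middle of the 70 mm square; z up.

How it is judged:
By the outcome, as a careful person would: the job done as asked, in the order asked, and still so for the second after the job is handed in, with the robot touching nothing.
It also fails if it takes over 120 s, if anything falls off the work surface, if the arm or the gripper's body presses on something with over 40 N, if the wrist force passes 120 N, or if a joint passes its speed limit or range.

### The arm

A 6-joint arm with a two-finger parallel gripper is mounted at the origin on the work surface. World frame = base frame: x ahead of the robot, y to its left, z up, the work surface at z = 0. Lengths are in m, angles in rad, forces in N, time in s.
With the tool pointing down it reaches from about 0.325 to 0.925 m from the base axis. Payload 3.1 kg.
Tool frame: the origin (TCP) lies at the very end of the fingers, on their centre line; the grasp point (between the pads) lies 19 mm behind it; z points along the fingers, y is the line along which they close (so a half turn about z gives the same grasp; the last joint's range is limited). The gripper opens to 85 mm and grips with 20 to 120 N. Pads are 22 mm wide; open, the fingers measure 114 mm over their backs; the gripper's body (76 mm by 85 mm) begins 54 mm behind the grasp point. The pads swing forward as they close: fully open they stand 13 mm farther back than shut.
Start: joints at [1.074, 0.217, 1.613, -0, 1.311, -0.112], TCP at [0.235, 0.579, 0.231] pointing down, gripper open.
Joint ranges: [-2.75, 2.75], [-0.78, 2.1], [0.31, 2.55], [-1.13, 4.27], [0.13, 2.63], [-2.58, 2.58]. Speed limits (rad/s): [2.79, 2.79, 3.14, 3.14, 3.14, 3.14].

### API

Orientations are given as a rotation vector (axis times angle).
In Python, from rig import bot gives the robot as it stands. The module is installed in compiled form; this text tells all that it offers. Calls block until the motion is done:
- bot.goto(position, orientation): joint-space move of the TCP to a pose.
- bot.move_linear(position, attitude=None, feed=0.15, f_stop=None): straight line of the TCP; attitude=None keeps the orientation; feed is the mean speed in m/s. With f_stop (N) it stops when the force on the tool has changed by that much, and returns True; else False.
- bot.move_j(angles): joint-space move.
- bot.grip(opening, grasp_force=None): finger opening in m; grasp_force is the grip in N (None keeps the last); returns when the fingers have stopped.
- bot.wait(seconds).
- bot.solve_ik(position, orientation): joint angles nearest the present ones, or None.
- bot.get_image(name): name is "scene" or "top" or "wrist"; returns the picture (400x640x3 uint8, red, green, blue); there is no depth.
- bot.calibration(name): a dict with "fx", "fy", "cx", "cy" (pixels), "extrinsics" (4x4, takes a point from camera to world coordinates). Camera axes: x right, y up, looking along -z (the intrinsics and any distortion apply to the point x, -y, -z); pixel columns grow to the right and rows downward; lengths in m; the calibration is good to about 2 mm. A picture is of the moment at which its call begins: read the wrist's pose just before it. calibration takes no time and is no camera call; for the wrist camera it gives the pose at the moment of the call.
A pose or a line that the arm cannot do raises bot.IKError and nothing moves.
- bot.close_job(): hands the job in; it is judged then, once.
Readings, each from a call of its own:
- bot.get_clock(): time.
- bot.get_q(): joint angles.
- bot.get_qvel(): joint speeds.
- bot.get_joint_torque(): joint torques, N m.
- bot.get_eef_pos(): TCP position.
- bot.get_tool_rot(): TCP orientation.
- bot.get_ft_force(): force on the tool from outside, world axes, zero at the start.
- bot.get_wrist_torque(): the same for the moment, N m.
- bot.get_width(): finger opening in m.
- bot.get_grip_force(): force on a finger pad.
Only numpy, scipy, OpenCV 4.12 (cv2) and the standard library are available. Lean on these libraries where they do the work, as an engineer would, in place of code of your own. Each camera call takes 0.05 s, during which the arm holds its last target. There are 200 camera calls.

## Working session

There is one attempt and no reset: what is moved stays moved. The work goes in short steps, each a Python script; the robot and the scene stay as the last script left them, time stands still between calls to the robot, and variables do not carry over. Pictures are saved under pics/ and viewed, at most 14 in all, crops included, and the job is handed in when it is done.

```bash
mkdir -p pics; ls; python3 - <<'E'
from rig import bot
import cv2,numpy as np
np.set_printoptions(precision=4,suppress=True)
for n in("scene","top","wrist"):
    c=bot.calibration(n);im=bot.get_image(n)
    cv2.imwrite(f"pics/{n}0.png",im[:,:,::-1]);print(n,c)
print(bot.get_clock(),bot.get_eef_pos(),bot.get_tool_rot())
E
```

```text
pics
scene {'fx': 383.10704584414015, 'fy': 383.10704584414015, 'cx': 318.35783107640856, 'cy': 194.48748700337188, 'extrinsics': array([[-0.2566, -0.7295,  0.6341,  1.0929],
       [ 0.9664, -0.1812,  0.1826,  0.148 ],
       [-0.0183,  0.6596,  0.7514,  0.6713],
       [ 0.    ,  0.    ,  0.    ,  1.    ]])}
top {'fx': 443.83895017294935, 'fy': 443.83895017294935, 'cx': 322.5645424688479, 'cy': 195.15896401640455, 'extrinsics': array([[-0.0114,  0.9829, -0.1838,  0.3811],
       [-0.9996, -0.0158, -0.0223, -0.0043],
       [-0.0249,  0.1835,  0.9827,  1.0506],
       [ 0.    ,  0.    ,  0.    ,  1.    ]])}
wrist {'fx': 283.95542687892123, 'fy': 283.95542687892123, 'cx': 320.5297714807777, 'cy': 203.81290962948705, 'extrinsics': array([[ 0.3752, -0.888 , -0.266 ,  0.1663],
       [ 0.927 ,  0.3588,  0.1096,  0.6068],
       [-0.0019, -0.2877,  0.9577,  0.3725],
       [ 0.    ,  0.    ,  0.    ,  1.    ]])}
0.15 [0.2343 0.5787 0.2302] [-0.6006 -3.0831  0.0029]
```

View pics/top0.png

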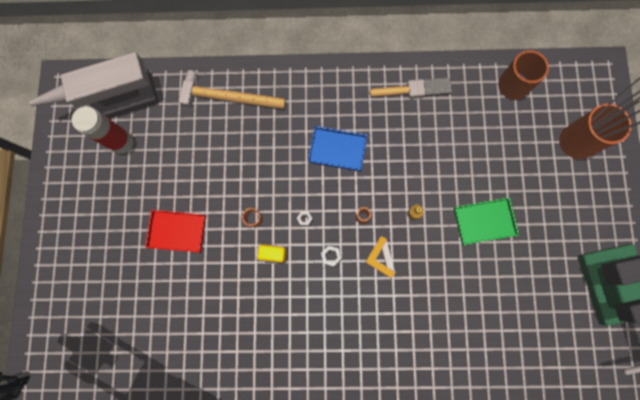

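View pics/scene0.png

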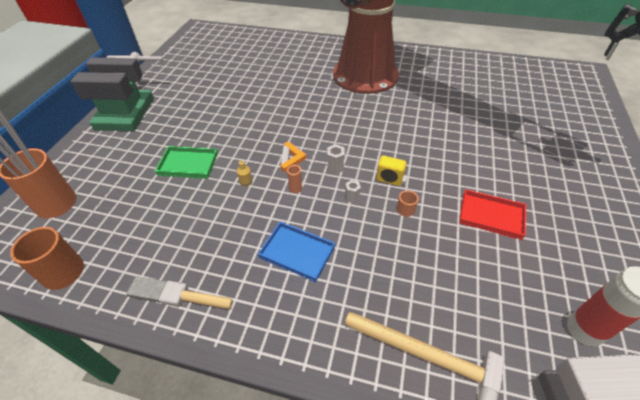

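Top view: wide coupling (252,217), small nut (304,218), slim coupling (364,214), nozzle (417,211), tape (271,254), big nut (331,256) and magnet (382,258). The trays are red (176,231), blue (338,149) and green (487,221). The scene view shows the same set, so I'll get a coarse fix and then take wrist views.

```bash
cat >h.py <<'E'
from rig import bot
import cv2,numpy as np
from scipy.spatial.transform import Rotation as R
np.set_printoptions(precision=4,suppress=True)
def ray(c,px):
    px=np.atleast_2d(px).astype(float)
    d=np.c_[(px[:,0]-c["cx"])/c["fx"],-(px[:,1]-c["cy"])/c["fy"],-np.ones(len(px))]
    E=c["extrinsics"]; return E[:3,3],d@E[:3,:3].T
def plane(c,px,z):
    o,d=ray(c,px); return o+d*((z-o[2])/d[:,2])[:,None]
def tri(views):   # [(cal,px),...] -> point, residual
    A=np.zeros((3,3));b=np.zeros(3);L=[]
    for c,p in views:
        o,d=ray(c,p);d=d[0]/np.linalg.norm(d);P=np.eye(3)-np.outer(d,d);A+=P;b+=P@o;L.append((P,o))
    x=np.linalg.solve(A,b);return x,max(np.linalg.norm(P@(x-o)) for P,o in L)
def down(yaw): # tool pointing down, closing line (tool y) at angle yaw from world +y
    return (R.from_euler('z',yaw)*R.from_rotvec([0,np.pi,0])).as_rotvec()
def snap(n,name):
    c=bot.calibration(n);im=bot.get_image(n)
    cv2.imwrite(f"pics/{name}.png",im[:,:,::-1]);np.save(f"pics/{name}.npy",c);return c,im
def load(name): return np.load(f"pics/{name}.npy",allow_pickle=True).item(),cv2.imread(f"pics/{name}.png")[:,:,::-1]
E
python3 - <<'E'
from h import *
t,s=bot.calibration("top"),bot.calibration("scene")
P=dict(wide=((252,217),(408,197)),nsm=((304,218),(352,184)),long=((364,214),(294,171)),noz=((417,209),(243,164)),nbig=((331,256),(336,150)),tape=((271,254),(392,163)))
for k,(a,b) in P.items(): print(k,*tri([(t,a),(s,b)]))
for k,a in dict(red=(176,231),blue=(338,149),green=(487,221),mag=(382,258)).items(): print(k,plane(t,a,.018))
for i,(x,y) in enumerate([(.50,.12),(.50,-.12)]):
    bot.goto([x,y,.25],down(0)); bot.wait(.3); snap("wrist",f"w{i}")
print(bot.get_clock())
E
```

```text
wide [0.5213 0.1835 0.0406] 0.0016315259369314862
nsm [0.5168 0.0611 0.0456] 0.0005074967607728257
long [ 0.5217 -0.0733  0.059 ] 0.00124848552282811
noz [ 0.5308 -0.1923  0.0619] 0.0009958565964639815
nbig [0.429  0.0022 0.0571] 0.0011412669620446418
tape [0.4356 0.1366 0.0513] 0.0010313025076616892
red [[0.4941 0.3649 0.018 ]]
blue [[ 0.687  -0.0194  0.018 ]]
green [[ 0.5072 -0.3618  0.018 ]]
mag [[ 0.4251 -0.1158  0.018 ]]
3.7167
```

View pics/w0.png

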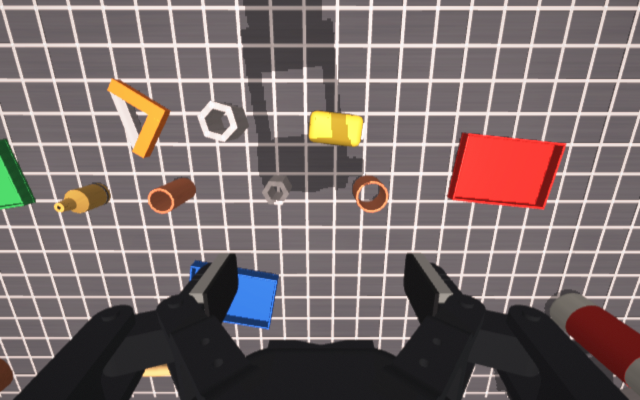

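View pics/w1.png

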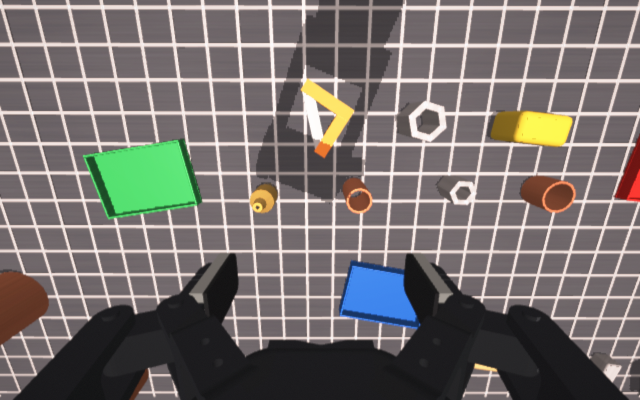

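Both wrist views show all five parts standing clear of each other. The coarse heights (41, 46, 59, 62 and 57 mm) agree with the text. Next I put the wrist camera straight above each item, where the silhouette is just the top outline, and measure.

```bash
python3 - <<'E'
from h import *
T=dict(wide=(.5213,.1835),nsm=(.5168,.0611),nbig=(.429,.0022),long=(.5217,-.0733),noz=(.5308,-.1923),green=(.5072,-.3618),blue=(.687,-.0194),red=(.4941,.3649))
tiles=[]
for k,(x,y) in T.items():
    tray=k in("red","green","blue")
    try: bot.goto([x+.073,y,.25 if tray else .18],down(0))
    except bot.IKError as e:
        print(k,e); bot.goto([x+.04,y,.25],down(0))
    bot.wait(.25); c,im=snap("wrist","n_"+k)
    o,d=ray(c,[[320,120]]); print(k,c["extrinsics"][:3,3],bot.get_eef_pos())
    if not tray: tiles.append(cv2.resize(im[50:200,240:400],None,fx=1.6,fy=1.6))
    else: tiles.append(cv2.resize(im[20:245,200:440],(256,240)))
tiles.append(tiles[0]*0)
cv2.imwrite("pics/tiles.png",np.vstack([np.hstack(tiles[i:i+3]) for i in(0,3,6)])[:,:,::-1][:720]);
g=cv2.imread("pics/tiles.png");cv2.imwrite("pics/tiles2.png",cv2.resize(g,(640,600)))
print(bot.get_clock())
E
```

```text
wide [0.5211 0.1827 0.3229] [0.5946 0.1825 0.1805]
nsm [0.5164 0.0623 0.3224] [0.5898 0.0622 0.18  ]
nbig [0.4295 0.0029 0.3226] [0.5028 0.0027 0.1801]
long [ 0.5206 -0.0722  0.3224] [ 0.5941 -0.0724  0.1801]
noz [ 0.5304 -0.1909  0.3224] [ 0.6038 -0.1911  0.18  ]
green [ 0.5072 -0.3598  0.3914] [ 0.5804 -0.3601  0.2491]
blue [ 0.6864 -0.0205  0.3925] [ 0.7599 -0.0206  0.2501]
red [0.4944 0.3644 0.3923] [0.5677 0.3642 0.2499]
13.3
```

View pics/tiles2.png

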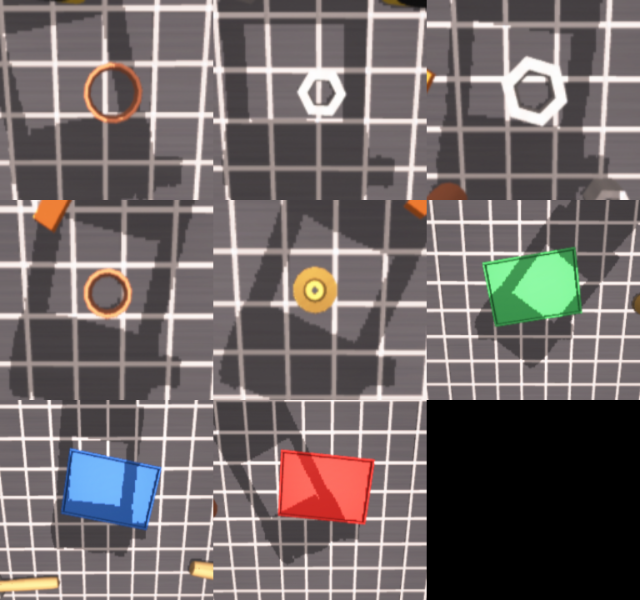

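The nadir crops show clean outlines: copper rings, bright white hexagons, the yellow nozzle disc, and full tray rectangles. All sit close to crop centre (about pixel 320,120). I'll fit them now.

```bash
cat >fit.py <<'E'
from h import *
HT=dict(wide=.042,nsm=.042,nbig=.056,long=.064,noz=.040,green=.018,blue=.018,red=.018)
def blob(k,im):
    H,S,V=cv2.split(cv2.cvtColor(np.ascontiguousarray(im),cv2.COLOR_RGB2HSV))
    if k[0]=="n" and k!="noz": m=(V>215)&(S<40)
    elif k in("wide","long"): m=((H<18)|(H>172))&(S>90)
    elif k=="noz": m=(H>14)&(H<33)&(S>90)
    elif k=="green": m=(H>45)&(H<80)&(S>90)
    elif k=="blue": m=(H>95)&(H<125)&(S>110)
    else: m=((H<8)|(H>172))&(S>120)
    m=m.astype(np.uint8)
    if k[0]=="n" and k!="noz": m=cv2.morphologyEx(m,cv2.MORPH_OPEN,np.ones((4,4)))
    cs,_=cv2.findContours(m,cv2.RETR_EXTERNAL,cv2.CHAIN_APPROX_NONE)
    return [c[:,0].astype(float) for c in cs if len(c)>=5 and cv2.contourArea(cv2.convexHull(c))>400]
def measure(k,c,im,near=(320,120)):
    b=min(blob(k,im),key=lambda q:np.linalg.norm(q.mean(0)-near))
    w=(plane(c,b,HT[k])[:,:2]*1000).astype(np.float32)  # mm
    return w,b
E
python3 - <<'E'
from fit import *
for k in HT:
    c,im=load("n_"+k); w,b=measure(k,c,im)
    hull=cv2.convexHull(w); M=cv2.moments(hull); cen=(M["m10"]/M["m00"],M["m01"]/M["m00"])
    (x,y),r=cv2.minEnclosingCircle(w); rc,sz,a=cv2.minAreaRect(w)
    if len(hull)>2: tri_,=[cv2.approxPolyDP(hull,4,True)[:,0]]
    print(k,"cen",np.round(cen,1),"encl",round(x,1),round(y,1),"D",round(2*r,1),"rect",np.round(rc,1),np.round(sz,1),round(a,1),"eqD",round(2*np.sqrt(cv2.contourArea(hull)/np.pi),1))
    if k in("nsm","nbig"):
        p=w-np.array(cen); th=np.arctan2(p[:,1],p[:,0]); rr=np.hypot(*p.T)
        # flats: rotation maximising 6-fold match of the outline radius (minima at the flats)
        ph=np.angle(-np.sum((rr-rr.mean())*np.exp(6j*th)))/6; print("   flat normal deg (mod 60)",np.degrees(ph),"n corners",len(tri_))
E
```

```text
wide cen [522.6 186.4] encl 522.6 186.3 D 42.3 rect [522.6 186.2] [41.  41.4] 63.8 eqD 41.3
nsm cen [506.5  51.9] encl 506.1 48.0 D 71.3 rect [512.2  51. ] [57.4 59. ] 29.9 eqD 56.9
   flat normal deg (mod 60) 1.1309981169418701 n corners 5
nbig cen [429.2  -2.4] encl 428.1 -6.3 D 65.7 rect [428.2  -6.4] [65.7 40.8] 76.9 eqD 50.0
   flat normal deg (mod 60) -13.308344987724956 n corners 7
long cen [521.5 -72.1] encl 521.7 -72.1 D 32.1 rect [521.7 -72. ] [30.9 30.7] 0.1 eqD 31.1
noz cen [ 529.3 -195.1] encl 529.3 -195.0 D 32.1 rect [ 529.3 -195. ] [30.9 30.6] 0.1 eqD 31.1
green cen [ 507.7 -359.9] encl 507.1 -359.7 D 155.1 rect [ 507.7 -359.8] [ 90.6 130.1] 9.0 eqD 121.9
blue cen [690.8 -16.8] encl 690.7 -17.6 D 155.3 rect [690.9 -16.7] [129.8  90.2] 79.0 eqD 121.9
red cen [495.3 370.5] encl 495.0 370.5 D 155.6 rect [495.4 370.3] [130.2  90.7] 84.3 eqD 122.1
```

```bash
python3 - <<'E'
from fit import *
for k,af in(("nsm",30),("nbig",40)):
    c,im=load("n_"+k); g=im.min(2)
    print(k,g[120,295:350].tolist())
    for t in(215,225,235):
        m=(g>t).astype(np.uint8); m=cv2.morphologyEx(m,cv2.MORPH_OPEN,np.ones((5,5)))
        cs=cv2.findContours(m,cv2.RETR_EXTERNAL,cv2.CHAIN_APPROX_NONE)[0]
        if not cs: continue
        b=min(cs,key=lambda q:np.linalg.norm(q[:,0].mean(0)-(320,120)))[:,0]
        w=(plane(c,b,HT[k])[:,:2]*1000).astype(np.float32); h=cv2.convexHull(w)
        M=cv2.moments(h);cen=np.array([M["m10"],M["m01"]])/max(M["m00"],1)
        p=h[:,0]-cen; A=np.radians(np.arange(0,60,1.))
        wid=[[np.ptp(p@[np.cos(a+j*np.pi/3),np.sin(a+j*np.pi/3)]) for j in range(3)] for a in A]
        s=np.sum(wid,1); i=np.argmin(s); print(t,cen,"D",2*cv2.minEnclosingCircle(w)[1],"flat deg",np.degrees(A[i]),"widths",np.array(wid[i]))
E
```

```text
nsm [108, 107, 108, 108, 108, 108, 108, 114, 173, 250, 253, 253, 251, 250, 249, 237, 133, 102, 107, 108, 109, 124, 205, 233, 235, 207, 128, 109, 108, 109, 108, 108, 106, 102, 75, 84, 148, 250, 253, 252, 253, 254, 253, 250, 151, 75, 66, 66, 65, 66, 65, 65, 65, 66, 66]
215 [516.2766  62.8278] D 36.1031379699707 flat deg 0.0 widths [30.8081 31.1929 32.4095]
225 [516.3277  62.7386] D 35.31319808959961 flat deg 0.0 widths [30.7993 31.0713 31.6033]
235 [516.6938  62.9541] D 34.58083724975586 flat deg 0.0 widths [29.921  29.6046 30.8156]
nbig [105, 105, 122, 211, 246, 248, 248, 248, 248, 248, 246, 180, 98, 85, 102, 105, 106, 106, 106, 106, 106, 106, 106, 106, 106, 106, 106, 106, 106, 106, 106, 106, 105, 106, 106, 102, 72, 65, 72, 78, 115, 232, 249, 250, 251, 252, 251, 251, 249, 152, 76, 66, 65, 65, 65]
215 [429.8106   2.4573] D 47.93305206298828 flat deg 36.0 widths [42.2838 41.362  44.121 ]
225 [429.9226   2.3233] D 47.50715255737305 flat deg 45.0 widths [43.8371 43.0949 39.8512]
235 [429.8047   2.6025] D 46.10987091064453 flat deg 38.0 widths [41.4428 40.5404 41.7918]
```

The parts measure out at their stated sizes (D 42.3, 32.1, 32.1 mm; flats about 30 and 40 mm), and the trays at 90x130. I'll do the couplings first, with checks.

```bash
cat >act.py <<'E'
from fit import *
TR=dict(blue=(.6908,-.0167,-11.),red=(.4953,.3704,-5.7),green=(.5077,-.3598,9.))
def yaw_at(p,deg):  # closing line at world angle deg: the half turn with the easier last joint
    ok=[]
    for s in(-180,0,180):
        y=np.radians(deg-90+s)
        if abs(y)>np.pi*1.2: continue
        q=bot.solve_ik([*p],down(y))
        if q is not None: ok.append((abs(q[5]),y))
    return down(min(ok)[1])
def pick(p,deg,size,h,force=50):
    a=yaw_at((*p,.18),deg); bot.grip(min(size+.022,.085),force); bot.goto([*p,.16],a)
    bot.move_linear([*p,h+.06],feed=.25); hit=bot.move_linear([*p,h],feed=.1,f_stop=8)
    bot.grip(size-.01,force); print("pick hit",hit,"width",bot.get_width(),"force",bot.get_grip_force())
    bot.move_linear([*p,.17],feed=.2); print(" lifted width",bot.get_width(),bot.get_grip_force(),bot.get_ft_force())
def place(tray,dy,size,h):
    x,y,d=TR[tray]; d=np.radians(d); p=(x-np.sin(d)*dy,y+np.cos(d)*dy)
    a=yaw_at((*p,.17),np.degrees(d)); bot.goto([*p,.17],a)
    bot.move_linear([*p,h+.009],feed=.15); bot.wait(.1)
    hit=bot.move_linear([*p,h+.001],feed=.02,f_stop=4); print("place hit",hit,"z over bench of foot",bot.get_eef_pos()[2]-h,bot.get_width())
    bot.grip(size+.006); bot.wait(.1); bot.move_linear([*p,.17],feed=.15); print(" t",bot.get_clock())
E
python3 - <<'E'
from act import *
pick((.5226,.1863),90,.042,.008); place("blue",.028,.042,.008)
x,y,_=TR["blue"]; bot.goto([x+.05,y,.25],down(0)); bot.wait(.2); snap("wrist","b1")
c,im=load("n_nbig"); m=cv2.morphologyEx((im.min(2)>235).astype(np.uint8),cv2.MORPH_OPEN,np.ones((5,5)))
b=min(cv2.findContours(m,0,1)[0],key=lambda q:np.linalg.norm(q[:,0].mean(0)-(320,120)))
w=plane(c,b[:,0],.056)[:,:2]*1000; cen=np.array([429.8,2.5]); p=cv2.convexHull(w.astype(np.float32))[:,0]-cen
f=np.linspace(0,1,50)[:,None]; s=np.vstack([p[i-1]*(1-f)+p[i]*f for i in range(len(p))])
th=np.arctan2(s[:,1],s[:,0]); r=np.hypot(*s.T); g=np.linspace(-np.pi,np.pi,361)[:-1]
o=np.argsort(th); rg=np.interp(g,th[o],r[o],period=2*np.pi); print("nbig flat",np.degrees(np.angle(-np.sum((rg-rg.mean())*np.exp(6j*g))))/6%60)
E
```

```text
pick hit False width 0.04114991494297948 force 50.83291579037905
 lifted width 0.040989249504878145 50.541399009525776 [-0.8769  0.1382 -1.5431]
place hit True z over bench of foot 0.004414104125637381 0.04107101001872544
 t 21.525
nbig flat 40.8208765447221
```

View pics/b1.png

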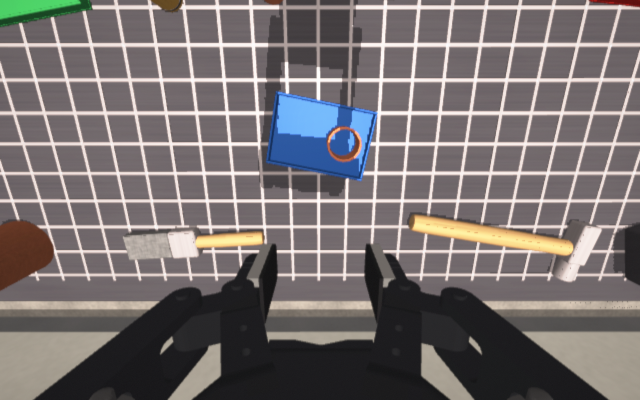

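The wide coupling stands upright in the blue tray, rim at (343,144), clear of the walls. Next come the slim coupling and both nuts.

```bash
python3 - <<'E'
from act import *
pick((.5216,-.0721),90,.032,.016); place("blue",-.030,.032,.016)
pick((.4298,.0025),100.8,.040,.012,70); place("red",.029,.040,.012)
pick((.5166,.0629),120,.030,.008,60); place("red",-.030,.030,.008)
x,y,_=TR["red"]; bot.goto([x+.05,y,.25],down(0)); bot.wait(.2); snap("wrist","r1")
E
```

```text
pick hit False width 0.03131808020218256 force 49.554380625486374
 lifted width 0.0312821060897254 49.48885302990675 [-0.0656  0.5951 -0.4619]
place hit True z over bench of foot 0.004270210882540964 0.03157348911100802
 t 32.8167
pick hit False width 0.03953661279527316 force 69.72669834271073
 lifted width 0.03985523174468802 69.5106113422662 [ 0.3877  0.0766 -3.9741]
place hit True z over bench of foot 0.004326836851975428 0.039917897143828616
 t 41.4083
pick hit False width 0.029363611191428607 force 59.576781073103575
 lifted width 0.02908098195869296 59.19982839395743 [ 0.0285  0.6117 -2.0284]
place hit True z over bench of foot 0.004246060728535214 0.029286263420157034
 t 49.7083
```

View pics/r1.png

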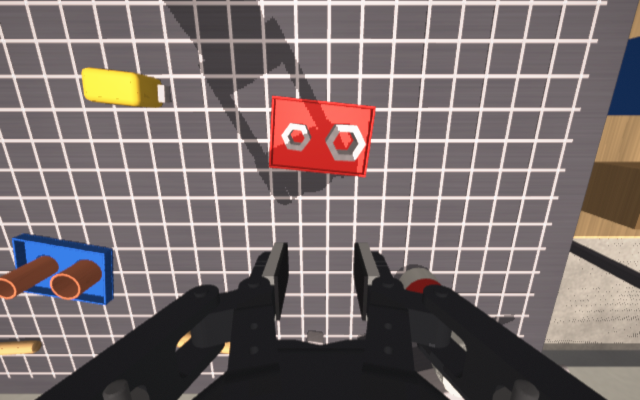

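The small nut (296,137) and big nut (346,142) stand upright inside the red tray. Both couplings stand in the blue tray at lower left. The nozzle is next, then a final check from all sides.

```bash
python3 - <<'E'
from act import *
pick((.5293,-.195),90,.032,.005,60); place("green",0,.032,.005)
from numpy import hstack
tiles=[]
for k in("green","blue"):
    x,y,_=TR[k]; bot.goto([x+.06,y,.25],down(0)); bot.wait(.25); c,im=snap("wrist",k+"F"); tiles.append(im[40:240,220:420])
bot.goto([.4,.4,.3],down(0)); bot.wait(.2)
c,t=snap("top","topF"); c,s=snap("scene","sceneF")
out=np.vstack([np.hstack([cv2.resize(q,(300,300)) for q in tiles]+[np.zeros((300,40,3),np.uint8)]),cv2.resize(s[100:300,80:560],(640,267))])
cv2.imwrite("pics/fin.png",out[:,:,::-1]); cv2.imwrite("pics/topFc.png",t[100:320,100:560,::-1]); print(bot.get_clock())
E
```

```text
pick hit False width 0.03070530585229544 force 59.663322418928146
 lifted width 0.030502166804256374 59.42853304557502 [ 0.3159  0.3529 -2.2744]
place hit True z over bench of foot 0.004301174475878769 0.030458487263694652
 t 61.3417
66.8917
```

View pics/fin.png

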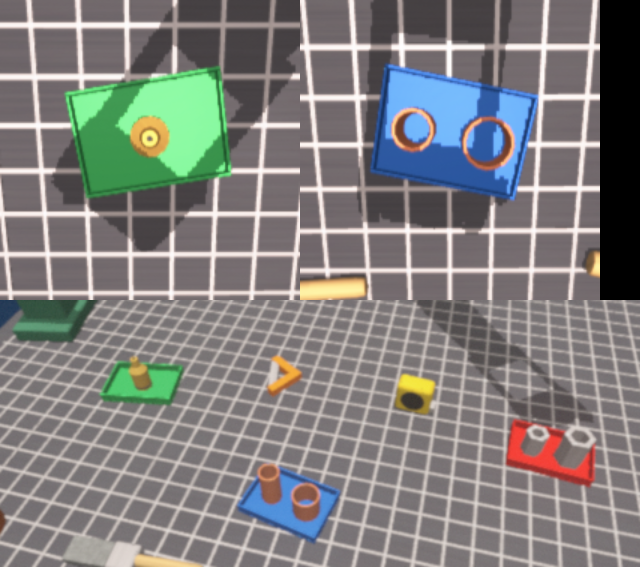

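View pics/topFc.png

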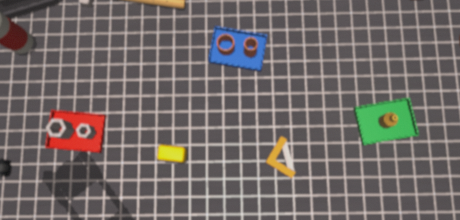

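The final views show all five parts upright and clear of the walls in the right trays. The nozzle snout is concentric with its body from above. The tape (271,253) and magnet (382,257) are where they started.

```bash
python3 -c "
from rig import bot
print(bot.close_job())"
```

```text
the job is handed in; nothing more can be done
None
```

The job is handed in at about 67 s: all five parts stand upright and released in their trays, placed couplings first, then nuts, then nozzle, with the tape measure and magnet not moved.

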